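# Clamp an iron's soleplate with the ratchet knob

## Task

Gently push the aluminium soleplate of a steam iron along its fixture until its nose is fully home against the end stop, then clamp it there: turn the black ratchet knob on the bridge clockwise until it slips and clicks, stop after the first or second click, and let go. Leave the other things on the bench alone.

Things in the scene. Friction and masses are not known exactly. Their poses are not given: they have to be found in the camera images.
- fixture: Clamping fixture fixed to the bench: dark steel bed 270 x 160 x 8 mm. Origin on the bench below the clamp axis (knob, screw, foot lie on it: x = y = 0); z up; +x, away from the robot, is the way to push the soleplate. Bed spans x -155 to +115 mm. Two side rails, inner faces at y +-52 mm, x -150 to -20 mm, tops 20 mm above the bench.
- stop_face (a point): Middle of the fixture's end stop face, 20 mm above the bench, at x = +100 mm of the fixture, facing its -x. The stop is a steel block 70 mm wide, top 32 mm above the bench, rigid.
- bridge_top (a point): Middle of the top of the fixture's grey bridge, on the clamp axis, 74 mm above the bench. The bridge spans the bed at x +-17 mm, y +-76 mm; its beam is 14 mm thick.
- plate: Loose soleplate of an iron, bare cast aluminium, 0.3 to 0.5 kg, flat on the bed between the rails, 190 x 100 x 20 mm: x -90 (flat tail, 100 wide) to +100 (blunt nose, 12 wide), sides parallel from x -90 to 0. Origin on its underside below the boss, axes as the fixture's. Starts 25 to 45 mm short of home; at home the nose is on the stop, the boss on the clamp axis. Takes 2 to 15 N to move.
- plate_tail (a point): Centre of the soleplate's flat tail face (towards the robot), 10 mm above the plate's underside, 18 mm above the bench: the place to push. Pushing or hitting the plate with more than 40 N chips it. Two brass pins, 8 mm thick, stand 28 mm ahead of the tail at y +-26 mm, tops 40 mm above the bench.
- plate_boss (a point): Centre of the top of the soleplate's boss (30 mm diameter, top 26 mm above the plate's underside, 34 mm above the bench), where the clamp foot presses.
- knob: Ratchet knob, black, round, finely ridged, 38 mm diameter, 28 mm high, vertical axis, raised white pointer on top along its -x. Origin at the centre of its underside, 96 mm above the bench; stays at this height. Clockwise from above tightens: it carries the screw along at about 0.15 N m; 0.7 to 1.9 rad bring the foot onto the plate, then the torque rises within about 0.5 rad until the clutch slips.
- knob_grip (a point): Point on the knob's axis, 112 mm above the bench: height to grip it. When the clutch slips (at about 0.35 N m) the knob turns on while the screw stands still; the torque falls to about 0.1 N m and rises again at each click, 12 clicks a turn (0.52 rad each). More than two clicks (slip over 1.4 rad) wear the clutch.
- screw: Steel collar of the clamp screw under the knob, 48 mm diameter, 5 mm thick, with a small tab out to 35 mm from the axis along its -x. Origin at its underside, 76 mm above the bench. At the start the knob's pointer is over the tab; the angle between the x axes of knob and screw is how far the clutch has slipped.
- foot: Clamp foot under the bridge, rubber disc 20 mm diameter; origin at the centre of its lower face. Goes down 3 mm per radian that the screw turns clockwise; starts 2 to 6 mm above the height of the boss's top.
- screwdriver: Bystander: loose screwdriver about 200 mm long, lying left of the fixture; leave it.
- meter: Bystander: loose test meter 150 x 78 x 46 mm lying right of the fixture; leave it.
- jar: Bystander: loose closed jar, 60 mm diameter, 65 mm high, left of the fixture; leave it.
Mind the look-alikes: they are no part of the job. Of the things like the plate, leave any that is blue; of the rest the smaller one is meant.

How it is judged (in metres and radians):
On the way, in this order (a step that is already met when the one before it is completed fails the run):
1. the soleplate's nose is home on the end stop (boss within 2.5 mm of the clamp axis along the fixture) (x of plate_boss in the frame of fixture above -0.0025 m and contact force between foot and plate below 2 N), for 0.2 s.
2. the knob is tightened until the clutch has clicked (angle between the x axis of knob and the x axis of screw, either way round above 0.35 rad and contact force between foot and plate above 10 N), for 0.2 s.
At the end, for the whole second after the job is handed in: The soleplate rests with its nose on the end stop (within 2.5 mm of home along the fixture), the foot presses on it with more than 10 N, the clutch has slipped by one or two clicks (0.35 to 1.4 rad between knob and screw), and the knob is released (all of step 2 and x of plate_boss in the frame of fixture between -0.0025 and 0.003 m and angle between the x axis of knob and the x axis of screw, either way round below 1.4 rad and linear speed of plate below 0.01 m/s); the robot touches nothing.
It fails at once if the soleplate is pushed with more than 40 N (contact force between the fingers and plate above 40 N).
It fails at once if the clutch is run past the second click (angle between the x axis of knob and the x axis of screw, either way round above 1.4 rad).
It fails at once if a bystander is moved by more than 20 mm (distance of any of screwdriver, meter, jar from where it was at the start of the episode above 0.02 m).
It also fails if it takes over 61 s, if anything falls off the work surface, if the arm or the gripper's body presses on something with over 40 N, if the wrist force passes 120 N, or if a joint passes its speed limit or range.

## Robot

A 6-joint arm with a two-finger parallel gripper is mounted at the origin on the work surface. World frame = base frame: x ahead of the robot, y to its left, z up, the work surface at z = 0. Lengths are in mm, angles in rad, forces in N, time in s.
With the tool pointing down it reaches from about 350 to 975 mm from the base axis. Payload 7.1 kg.
Tool frame: the origin (TCP) lies midway between the tips of the shut fingers; the grasp point (between the pads) lies 19 mm behind it (ctrl.hold_point_z is the distance from the TCP to the grasp point, in mm); x points along the fingers, y is the direction in which the jaws open and shut, and the axes are right-handed (so a half turn about x gives the same grasp; the last joint's range is limited). The gripper opens to 88 mm and grips with 3 to 60 N. Pads are 20 mm wide; open, the fingers measure 115 mm over their backs; the gripper's body (75 mm by 178 mm) begins 61 mm behind the grasp point.
Start: joints at [-1.322, 0.423, 1.63, -0, 1.089, -0.019], TCP at [165.4, -602.7, 222.675] pointing down, gripper open.
Joint ranges: [-3, 3], [-0.9, 2.11], [0.09, 2.58], [-1.31, 4.45], [0.11, 2.69], [-2.54, 2.54]. Speed limits (rad/s): [2.39, 2.39, 3.01, 3.14, 3.14, 3.14].

## Interface

Orientations are given as a rotation vector (axis times angle).
In Python, from workcell import ctrl, get_image, calibration gives the robot as it stands.
- The arm moves only by the tool move_arm, never from a script. Its argument "rows" is a list of rows, each a list of 5 numbers: the shift along the world's x, y, z in mm, then the turn about the world's z in rad, then the closure, from -1 (fully open) to 1 (shut). In form: [[tx, ty, tz, roll, jaw], ...]. A call has 1 to 12 rows; each row is the pose to reach, as a shift and turn from the pose measured when the call began; what a row does not reach only later rows make up. A row lasts 1/8 s, in which the tool goes at most 62.5 mm and 10.7 degrees, less where a joint would pass 70% of its speed; a pose out of reach is approached as far as the arm can. A call with a gripper value outside its range is refused whole. The fingers move at their own pace and stop on an object; the grip force is fixed at half the most. Time passes only in rows, so rows that repeat a pose let the fingers close. It gives the time, the measured TCP pose, the force and the opening at its end, in the units of the state.
- ctrl.get_obs(): the state, without advancing time (a new reading comes with each control period).
- get_image(name): name is "scene" or "side" or "wrist"; returns the picture (420x560x3 uint8, blue, green, red); there is no depth.
- calibration(name): a dict with "fx", "fy", "cx", "cy" (pixels), "D" ([k1, k2, p1, p2, k3] as OpenCV has them; the pictures are not rectified), "view" (4x4, takes a point from world to camera coordinates); the wrist camera has in their place "T_tool_cam" (4x4, takes a point from camera to tool coordinates, whose origin is the TCP and whose axes are the tool frame's). Camera axes: x right, y up, looking along -z (the intrinsics and any distortion apply to the point x, -y, -z); pixel columns grow to the right and rows downward; lengths in mm; the calibration is good to about 2 mm. A picture is of the moment at which its call begins: read the wrist's pose just before it. calibration takes no time and is no camera call.
- ctrl.close_job(): hands the job in, once; it reports no verdict.
The state is a dict: "t": time; "qpos": joint angles; "qvel": joint speeds; "joint_torque": joint torques, N m; "ee_pos": TCP position; "orientation": TCP orientation; "ft_force": force on the tool from outside, world axes, zero at the start; "moment": the same for the moment, N m; "width": finger opening in mm.
Only numpy, scipy, OpenCV 4.12 (cv2) and the standard library are available. Lean on these libraries where they do the work, as an engineer would, in place of code of your own. Each camera call takes 0.05 s, during which the arm holds its last target.

## Working session

There is one attempt and no reset: what is moved stays moved. The work goes in short steps, Python scripts to look and compute and a tool call to move; the robot and the scene stay as the last step left them, time stands still between calls to the robot, and variables do not carry over. Pictures are saved under pics/ and viewed, and the job is handed in when it is done.

Besides the shell and the picture viewer there is one more tool, called by a JSON object that holds its "method" and its "body", one argument or row to a line. move_arm: Moves the arm, as the interface text tells. Its arguments: {"type":"object","properties":{"rows":{"type":"array"}},"required":["rows"]}

```bash
ls; mkdir -p pics
python3 - <<'E'
from workcell import ctrl,get_image,calibration
import cv2
print(ctrl.get_obs(), ctrl.hold_point_z)
for n in("scene","side","wrist"):
    cv2.imwrite(f"pics/{n}0.png",get_image(n)); print(n,calibration(n))
E
```

```text
pics
{'t': 0.0, 'qpos': array([-1.32200878e+00,  4.23850339e-01,  1.63067902e+00,  2.84040602e-05,
        1.08859013e+00, -1.90176108e-02]), 'qvel': array([ 0.00090514, -0.0004877 , -0.00028158, -0.00015396,  0.00038307,
       -0.00016351]), 'joint_torque': array([ 2.07743124e-04, -5.44622684e+01, -2.73663300e+01,  6.42692554e-02,
        2.26763694e-02, -1.10664089e-04]), 'ee_pos': array([ 165.27076773, -602.18152704,  221.9000792 ]), 'orientation': array([ 2.07883553,  0.2816383 , -2.07915027]), 'ft_force': array([-0.00401866,  0.39755067,  0.14295899]), 'moment': array([ 0.0310927 , -0.03248112, -0.00376712]), 'width': 87.35929664905844} 18.700000000000003
scene {'fx': 394.18009976485644, 'fy': 394.18009976485644, 'cx': 283.5098703032258, 'cy': 209.20939176393642, 'D': array([0.01355153, 0.        , 0.        , 0.        , 0.        ]), 'view': array([[-7.31825942e-01,  6.81286741e-01, -1.67083009e-02,
         3.44543691e+02],
       [-5.21942078e-01, -5.44559632e-01,  6.56529721e-01,
         2.02854536e+02],
       [ 4.38186327e-01,  4.89186247e-01,  7.54115083e-01,
        -
[... 476 characters left out ...]
70446251e-01,  5.83331869e-01,  5.78199796e-01,
        -1.20413259e+03],
       [ 0.00000000e+00,  0.00000000e+00,  0.00000000e+00,
         1.00000000e+00]])}
wrist {'fx': 350.50099018225114, 'fy': 350.50099018225114, 'cx': 281.21062104337693, 'cy': 208.9711188265045, 'D': array([-0.0897667,  0.       ,  0.       ,  0.       ,  0.       ]), 'T_tool_cam': array([[-1.04777984e-03,  2.89171138e-01, -9.57276843e-01,
        -1.61629022e+02],
       [ 9.99999260e-01, -2.89171166e-04, -1.18189323e-03,
        -6.26692599e-01],
       [-6.18586273e-04, -9.57277373e-01, -2.89170621e-01,
        -8.07276314e+01],
       [ 0.00000000e+00,  0.00000000e+00,  0.00000000e+00,
         1.00000000e+00]])}
```

View pics/scene0.png

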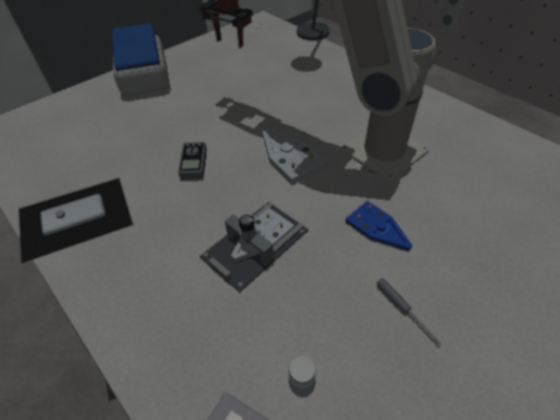

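View pics/side0.png

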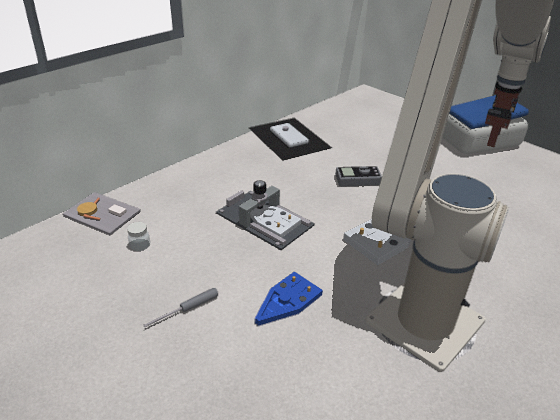

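View pics/wrist0.png

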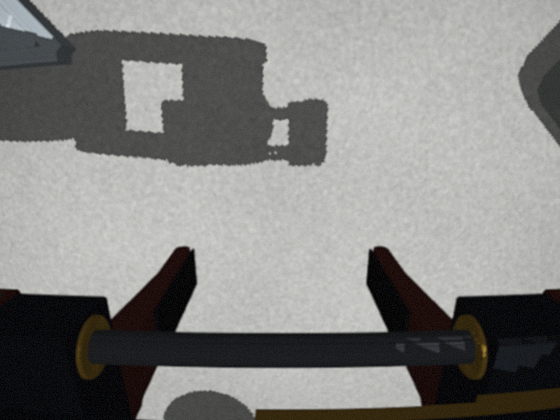

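Plate candidates (scene pixels): the aluminium one in the fixture at (268,225), an aluminium one on a stand at (288,157), and a blue one at (380,225). I'll check them in a crop.

Run:
```python
import cv2,numpy as np
a=cv2.imread("pics/scene0.png")[120:300,180:330]
b=cv2.imread("pics/side0.png")[165:255,205:325]
a=cv2.convertScaleAbs(cv2.resize(a,None,fx=3.3,fy=3.3,interpolation=cv2.INTER_CUBIC),alpha=1.5)
b=cv2.resize(b,None,fx=6.5,fy=6.5,interpolation=cv2.INTER_CUBIC)
cv2.imwrite("pics/sc_c.png",a);cv2.imwrite("pics/si_c.png",b)
```

```text
(no output)
```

View pics/sc_c.png

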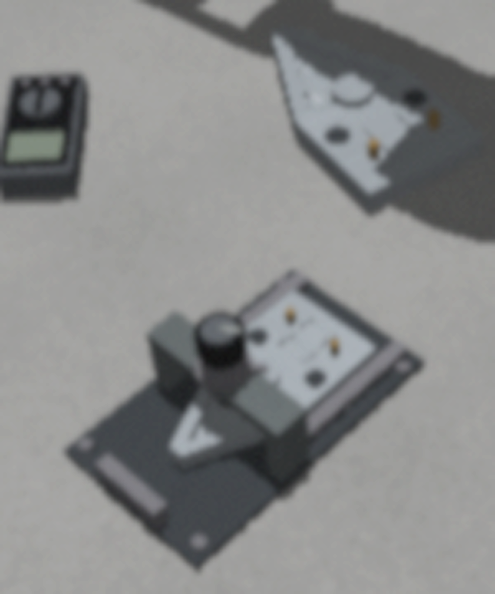

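View pics/si_c.png

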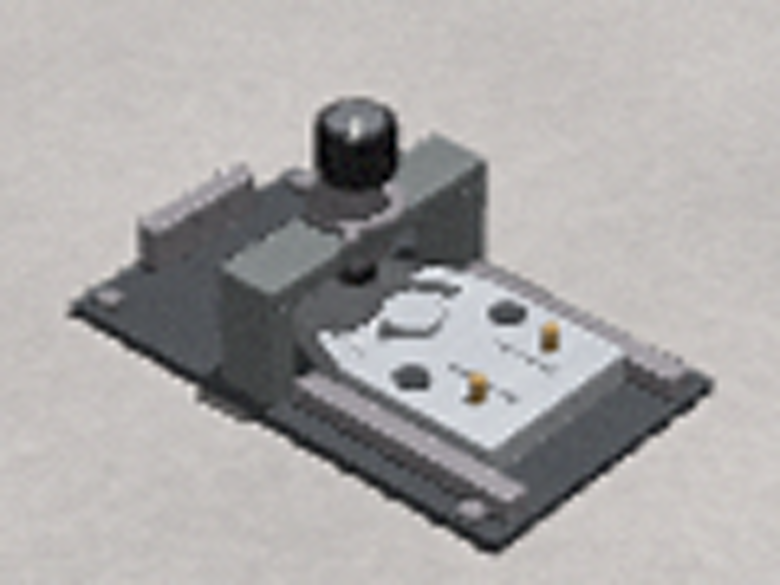

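```bash
cat > h.py <<'E'
import numpy as np,cv2
from workcell import ctrl,calibration
from scipy.spatial.transform import Rotation as R
from scipy.optimize import least_squares
C={n:calibration(n) for n in("scene","side","wrist")}
def proj(n,P,view=None):
    c=C[n];V=c["view"] if view is None else view
    p=np.atleast_2d(P)@V[:3,:3].T+V[:3,3]; p=p*[1,-1,-1]
    K=np.array([[c["fx"],0,c["cx"]],[0,c["fy"],c["cy"]],[0,0,1]])
    return cv2.projectPoints(p.reshape(-1,1,3),np.zeros(3),np.zeros(3),K,np.array(c["D"]))[0].reshape(-1,2)
def wview(pos,rv):
    T=np.eye(4);T[:3,:3]=R.from_rotvec(rv).as_matrix();T[:3,3]=pos
    return np.linalg.inv(T@C["wrist"]["T_tool_cam"])
def fx(p,P):
    P=np.atleast_2d(P);c,s=np.cos(p[2]),np.sin(p[2])
    return np.c_[p[0]+c*P[:,0]-s*P[:,1],p[1]+s*P[:,0]+c*P[:,1],P[:,2]]
def fit(obs,p0):
    # obs: (cam,view,localpt,pixel)
    f=lambda p:np.concatenate([(proj(n,fx(p,l),v)[0]-px) for n,v,l,px in obs])
    r=least_squares(f,p0,loss="soft_l1"); return r.x,r.fun.reshape(-1,2)
E
python3 - <<'E'
from h import *
si=lambda u,v:(205+(u+.5)/6.5-.5,165+(v+.5)/6.5-.5)
sc=lambda u,v:(180+(u+.5)/3.3-.5,120+(v+.5)/3.3-.5)
o=[("side",None,(-155,-80,8),si(712,382)),("side",None,(-155,80,8),si(490,548)),("side",None,(115,80,8),si(68,308)),("side",None,(0,0,124),si(356,118)),
("side",None,(-17,76,74),si(278,290)),("side",None,(-17,-76,74),si(487,160)),
("scene",None,(-155,80,8),sc(422,358)),("scene",None,(-155,-80,8),sc(295,270)),("scene",None,(115,-80,8),sc(68,450)),("scene",None,(115,80,8),sc(198,567)),("scene",None,(0,0,124),sc(221,328))]
p,r=fit(o,[550,0,0]);print(p.round(3));print(r.round(1))
p1,_=fit(o[:6],p);p2,_=fit(o[6:],p);print(p1.round(3),p2.round(3))
# plate tail top corners in side & pins
from scipy.optimize import least_squares
for l,px in(((-90,-50,28),si(630,360)),((-90,50,28),si(495,457)),((-62,-26,40),si(551,328)),((-62,26,40),si(480,378)),((0,0,34),si(418,308))):
    g=least_squares(lambda d:proj("side",fx(p1,np.array(l)+[d[0],d[1],0]))[0]-px,[-30,0]);print(l,g.x.round(1))
E
```

```text
[ 5.94678e+02 -2.31000e-01  7.50000e-02]
[[ 0.2 -0.5]
 [ 0.6 -0.6]
 [ 0.1 -1. ]
 [-0.2  0.4]
 [-1.3  0.8]
 [ 0.1 -0.5]
 [ 1.6  0.5]
 [-0.2 -0.5]
 [-0.7 -0.2]
 [ 0.2 -0.4]
 [ 0.3  0.4]]
[5.93664e+02 5.49000e-01 7.10000e-02] [ 5.95055e+02 -5.67000e-01  7.80000e-02]
(-90, -50, 28) [-41.2   4.7]
(-90, 50, 28) [-41.1   1.1]
(-62, -26, 40) [-36.1  -1.1]
(-62, 26, 40) [-36.5  -2.2]
(0, 0, 34) [-36.6  -3.5]
```

Run:
```python
from h import *
o=ctrl.get_obs();M=R.from_rotvec(o["orientation"]).as_matrix();print(M.round(3))
p=[594.7,-.2,.075]
print(fx(p,[(-160,0,0),(-140,0,0),(-100,0,0),(0,0,0)]).round(1))
for px,n in(((288,157),"scene"),((192,160),"scene")):
    g=least_squares(lambda d:proj("scene",[d[0],d[1],50])[0]-px,[400,0]);print(g.x)
```

```text
[[-0.     0.265 -0.964]
 [ 0.001 -0.964 -0.265]
 [-1.    -0.001 -0.   ]]
[[ 4.351e+02 -1.220e+01  0.000e+00]
 [ 4.551e+02 -1.070e+01  0.000e+00]
 [ 4.950e+02 -7.700e+00  0.000e+00]
 [ 5.947e+02 -2.000e-01  0.000e+00]]
[ 299.41854344 -161.72780263]
[ 530.32997282 -364.74653733]
```

{"method": "move_arm", "body": {
  "rows": [
    [20,35,10,0.18,1],
    [40,75,20,0.36,1],
    [60,110,20,0.54,1],
    [80,150,20,0.72,1],
    [100,190,20,0.9,1],
    [120,230,20,1.08,1],
    [135,270,20,1.26,1],
    [150,310,20,1.44,1],
    [170,350,20,1.62,1],
    [190,390,20,1.8,1],
    [205,430,20,1.98,1],
    [220,470,20,2.16,1]
  ]
}}

```text
t: 1.65
ee_pos: [385.5, -130.9, 242.1]
orientation: [0.553, 1.499, -0.555]
ft_force: [-0.2, 0.4, -0.6]
width: 0.1
```

{"method": "move_arm", "body": {
  "rows": [
    [10,25,0,0.18,1],
    [20,50,-10,0.36,1],
    [30,75,-30,0.54,1],
    [40,100,-60,0.72,1],
    [49,118,-90,0.79,1],
    [49,118,-110,0.79,1],
    [49,118,-110,0.79,1]
  ]
}}

```text
t: 2.52
ee_pos: [433.3, -12.6, 130.9]
orientation: [-0.066, 1.573, 0.064]
ft_force: [0.1, 0.2, -1.2]
width: 0.5
```

```bash
cat > look.py <<'E'
import sys
from h import *
from workcell import get_image
o=ctrl.get_obs();M=R.from_rotvec(o["orientation"]).as_matrix()
print(o["t"],o["ee_pos"].round(1),"yyaw",np.arctan2(M[1,1],M[0,1]).round(3),"F",o["ft_force"].round(2),"M",o["moment"].round(3),"w",o["width"].round(1),"q",o["qpos"].round(2))
for n in sys.argv[2:]:
    f=f"pics/{n}_{sys.argv[1]}"
    im=get_image(n);cv2.imwrite(f+".png",im)
    np.savez(f+".npz",pos=o["ee_pos"],rv=o["orientation"])
    if n=="side": c=im[150:260,190:330];cv2.imwrite(f+"_c.png",cv2.resize(c,None,fx=5.5,fy=5.5,interpolation=cv2.INTER_CUBIC))
E
python3 look.py 1 wrist side
```

```text
Traceback (most recent call last):
  File "look.py", line 5, in <module>
    print(o["t"],o["ee_pos"].round(1),"yyaw",np.arctan2(M[1,1],M[0,1]).round(3),"F",o["ft_force"].round(2),"M",o["moment"].round(3),"w",o["width"].round(1),"q",o["qpos"].round(2))
                                                                                                                                        ^^^^^^^^^^^^^^^^
AttributeError: 'float' object has no attribute 'round'
```

```bash
sed -i 's/o\["width"\].round(1)/round(o["width"],1)/' look.py; python3 look.py 1 wrist side
```

```text
2.525 [433.3 -12.6 130.9] yyaw 1.653 F [ 0.1   0.15 -1.19] M [ 0.046 -0.112  0.051] w 0.5 q [-0.06  0.3   2.1  -0.    0.74 -1.71]
```

View pics/wrist_1.png

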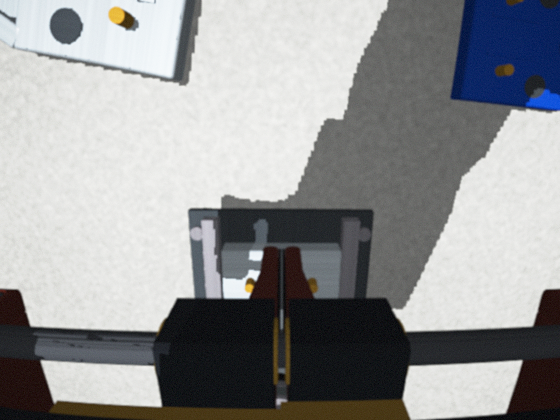

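View pics/side_1.png

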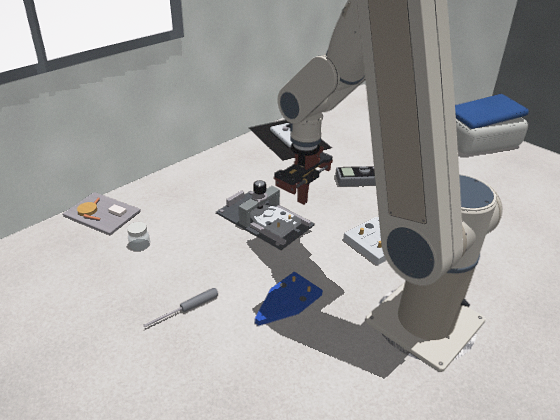

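Run:
```python
from h import *
d=np.load("pics/wrist_1.npz");V=wview(d["pos"],d["rv"])
p=[594.7,-.2,.075]
for z,px in((8,(189,209)),(8,(373,210)),(28,(222,242)),(28,(341,243)),(28,(281,243))):
    g=least_squares(lambda t:proj("wrist",[t[0],t[1],z],V)[0]-px,[450,0]).x
    c,s=np.cos(p[2]),np.sin(p[2]);e=g-p[:2];print(g.round(1),"fixt",(c*e[0]+s*e[1]).round(1),(-s*e[0]+c*e[1]).round(1))
```

```text
[447. -90.] fixt -154.0 -78.5
[434.7  66.6] fixt -154.5 78.6
[466.4 -57.7] fixt -132.2 -47.8
[459.2  38.9] fixt -132.2 49.2
[463.2  -9.8] fixt -131.9 0.3
```

{"method": "move_arm", "body": {
  "rows": [
    [0,0,-40,0,1],
    [0,0,-80,0,1],
    [0,0,-105,0,1],
    [0,0,-116,0,1],
    [0,0,-117,0,1],
    [0,0,-117,0,1]
  ]
}}

```text
t: 3.38
ee_pos: [435.5, -13.2, 16.4]
orientation: [-0.065, 1.568, 0.063]
ft_force: [0.6, 1.2, -0.6]
width: 0.4
```

```bash
python3 look.py 2 wrist side
```

```text
3.375 [435.5 -13.2  16.4] yyaw 1.652 F [ 0.64  1.24 -0.63] M [ 0.06  -0.14  -0.022] w 0.4 q [-0.06  0.54  2.14 -0.    0.46 -1.71]
```

View pics/wrist_2.png

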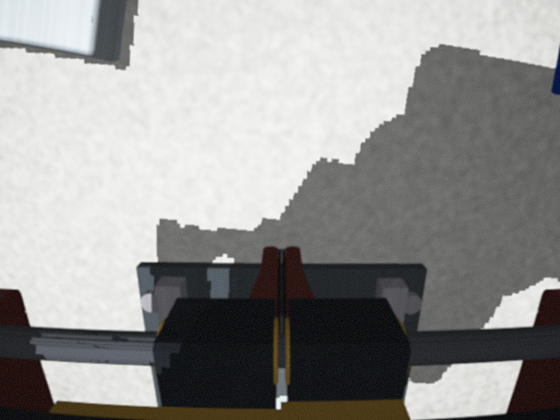

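View pics/side_2_c.png

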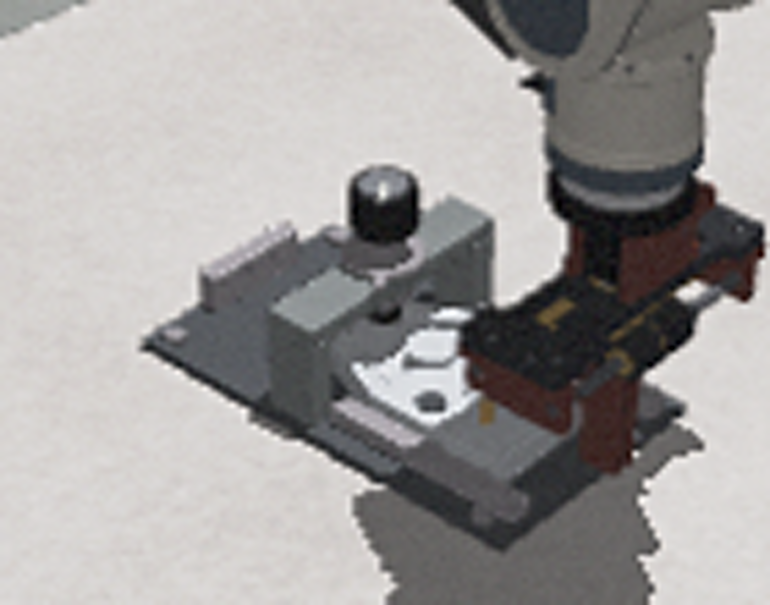

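{"method": "move_arm", "body": {
  "rows": [
    [4,0.3,0,0,1],
    [8,0.6,0,0,1],
    [11,0.8,0,0,1],
    [14,1.0,0,0,1],
    [16,1.2,0,0,1],
    [18,1.4,0,0,1],
    [20,1.5,0,0,1],
    [22,1.7,0,0,1],
    [24,1.8,0,0,1],
    [26,2.0,0,0,1]
  ]
}}

```text
t: 4.72
ee_pos: [458.8, -11.1, 16.1]
orientation: [-0.065, 1.573, 0.064]
ft_force: [-6.8, -0.0, 6.6]
width: 0.6
```

{"method": "move_arm", "body": {
  "rows": [
    [2.5,0.2,0,0,1],
    [5,0.4,0,0,1],
    [7.5,0.6,0,0,1],
    [10,0.8,0,0,1],
    [12.5,0.9,0,0,1],
    [15,1.1,0,0,1],
    [17.5,1.3,0,0,1],
    [20,1.5,0,0,1],
    [22.5,1.7,0,0,1],
    [25,1.9,0,0,1]
  ]
}}

```text
t: 5.98
ee_pos: [484.0, -9.2, 16.1]
orientation: [-0.065, 1.573, 0.064]
ft_force: [-1.8, -0.6, -1.4]
width: 0.5
```

```bash
python3 look.py 3 side
```

```text
5.975 [484.   -9.2  16.1] yyaw 1.653 F [-1.81 -0.55 -1.44] M [ 0.028  0.212 -0.039] w 0.5 q [-0.04  0.58  2.04 -0.    0.53 -1.69]
```

View pics/side_3_c.png

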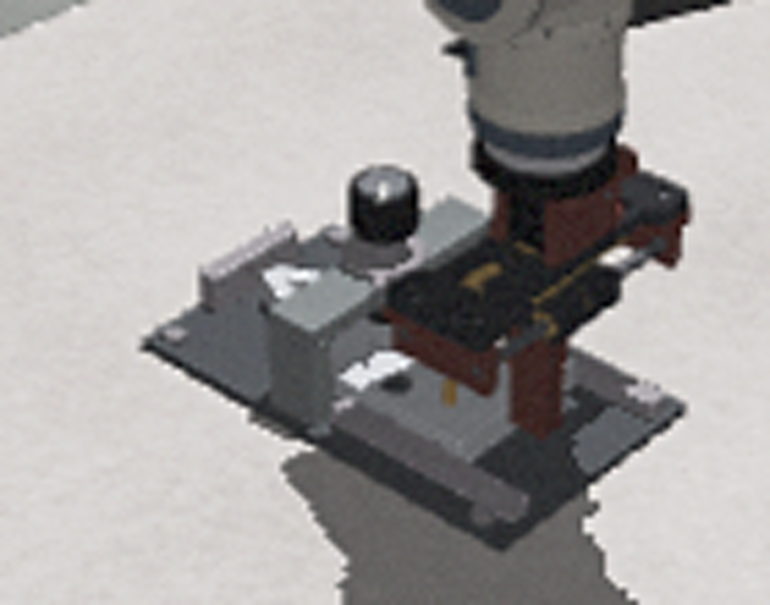

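{"method": "move_arm", "body": {
  "rows": [
    [1.5,0.1,0,0,1],
    [3,0.2,0,0,1],
    [4.5,0.3,0,0,1],
    [6,0.5,0,0,1],
    [7,0.5,0,0,1]
  ]
}}

```text
t: 6.65
ee_pos: [491.1, -8.6, 16.1]
orientation: [-0.065, 1.574, 0.064]
ft_force: [-5.2, -0.1, 4.4]
width: 0.6
```

{"method": "move_arm", "body": {
  "rows": [
    [1,0.1,0,0,1],
    [2,0.2,0,0,1]
  ]
}}

```text
t: 6.9
ee_pos: [491.8, -8.5, 16.2]
orientation: [-0.065, 1.576, 0.064]
ft_force: [-5.9, -0.5, 4.4]
width: 0.3
```

{"method": "move_arm", "body": {
  "rows": [
    [1,0.1,0,0,1],
    [2,0.2,0,0,1]
  ]
}}

```text
t: 7.15
ee_pos: [493.5, -8.3, 16.2]
orientation: [-0.065, 1.577, 0.064]
ft_force: [-4.7, -0.9, 3.5]
width: 0.6
```

{"method": "move_arm", "body": {
  "rows": [
    [1,0.1,0,0,1],
    [2,0.2,0,0,1]
  ]
}}

```text
t: 7.4
ee_pos: [494.4, -8.1, 16.2]
orientation: [-0.065, 1.579, 0.064]
ft_force: [-9.1, -1.6, 8.2]
width: 0.2
```

{"method": "move_arm", "body": {
  "rows": [
    [1,0.1,0,0,1],
    [2,0.2,0,0,1]
  ]
}}

```text
t: 7.65
ee_pos: [494.4, -8.1, 16.1]
orientation: [-0.065, 1.583, 0.064]
ft_force: [-10.6, -1.2, 9.4]
width: 0.6
```

```bash
python3 look.py 4 side scene; python3 -c "
import cv2
a=cv2.imread('pics/scene_4.png')[190:300,180:330];cv2.imwrite('pics/scene_4c.png',cv2.convertScaleAbs(cv2.resize(a,None,fx=5.3,fy=5.3,interpolation=cv2.INTER_CUBIC),alpha=1.5))"
```

```text
7.65 [494.4  -8.1  16.1] yyaw 1.653 F [-10.55  -1.23   9.39] M [-0.264  1.601 -0.016] w 0.6 q [-0.04  0.59  2.01 -0.    0.56 -1.69]
```

View pics/side_4_c.png

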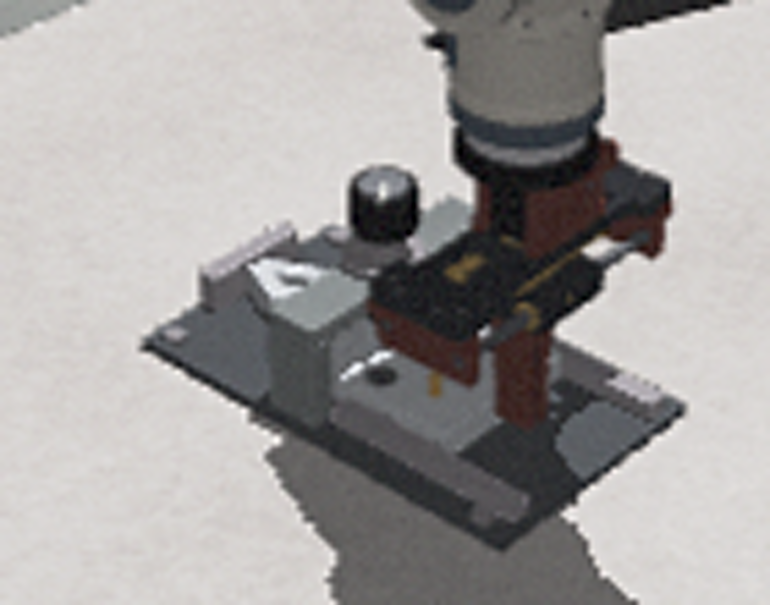

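View pics/scene_4c.png

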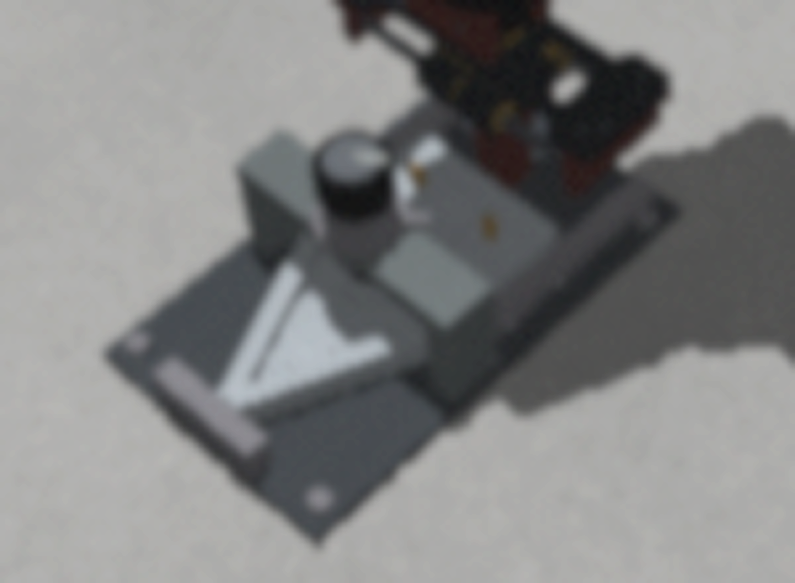

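{"method": "move_arm", "body": {
  "rows": [
    [1,0.1,0,0,1],
    [2,0.2,0,0,1],
    [3,0.2,0,0,1],
    [3.5,0.3,0,0,1]
  ]
}}

```text
t: 8.25
ee_pos: [494.4, -8.0, 16.0]
orientation: [-0.065, 1.59, 0.064]
ft_force: [-13.8, -4.2, 13.3]
width: 0.5
```

{"method": "move_arm", "body": {
  "rows": [
    [-4,-0.3,0,0,1],
    [-10,-0.8,0,0,1],
    [-12,-0.9,30,0,1],
    [-12,-0.9,80,0,1],
    [-12,-0.9,130,0,0],
    [-12,-0.9,180,0,-1],
    [10,0,205,0.15,-1],
    [40,2,205,0.3,-1],
    [70,5,205,0.45,-1],
    [100,7.8,205,0.6,-1],
    [100.3,7.8,205,0.6,-1],
    [100.3,7.8,205,0.6,-1]
  ]
}}

```text
t: 9.75
ee_pos: [593.9, -0.2, 220.7]
orientation: [-0.539, 1.524, 0.529]
ft_force: [-1.1, 0.9, 1.2]
width: 77.1
```

```bash
python3 look.py 5 wrist side
```

```text
9.75 [ 5.939e+02 -2.000e-01  2.207e+02] yyaw 2.251 F [-1.11  0.91  1.16] M [ 0.058 -0.089 -0.017] w 77.1 q [-0.01  0.39  1.69 -0.01  1.08 -2.26]
```

View pics/wrist_5.png

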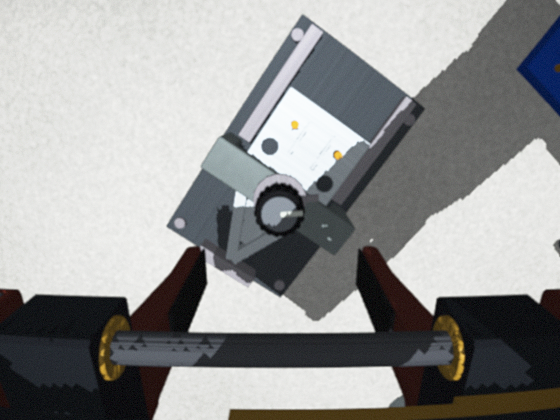

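View pics/side_5_c.png

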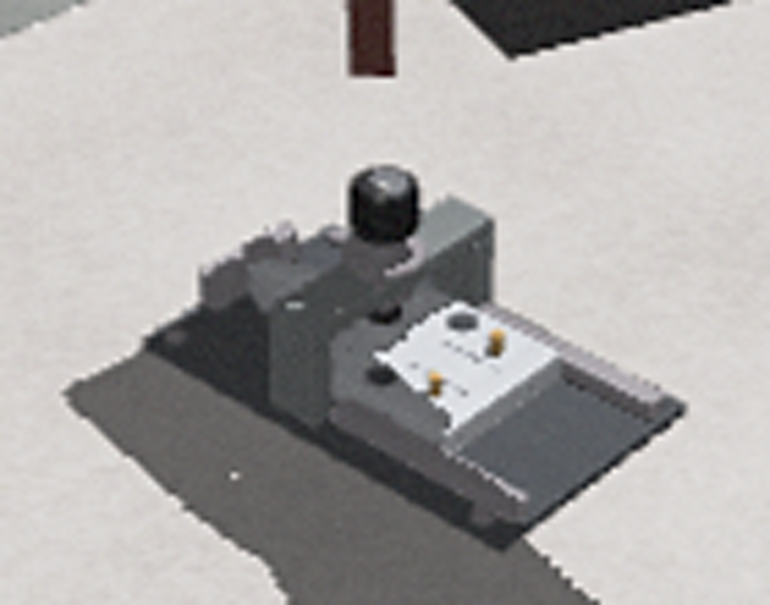

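Run:
```python
from h import *
d=np.load("pics/wrist_5.npz");V=wview(d["pos"],d["rv"])
for z,px in((124,(279,208)),):
    g=least_squares(lambda t:proj("wrist",[t[0],t[1],z],V)[0]-px,[450,0]).x;print(g)
cv2.imwrite("pics/w5c.png",cv2.resize(cv2.imread("pics/wrist_5.png")[160:260,210:350],None,fx=5.5,fy=5.5,interpolation=cv2.INTER_CUBIC))
```

```text
[592.58580361  -3.49011055]
```

View pics/w5c.png

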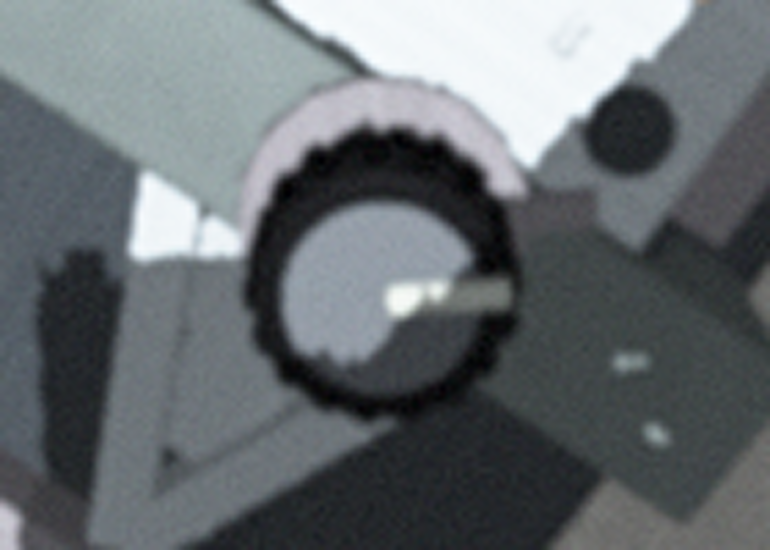

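{"method": "move_arm", "body": {
  "rows": [
    [0.6,-0.4,-40,0,-1],
    [0.6,-0.4,-80,0,-1],
    [0.6,-0.4,-110,0,-1],
    [0.6,-0.4,-123,0,-1],
    [0.6,-0.4,-126,0,-1],
    [0.6,-0.4,-126,0,-0.2],
    [0.6,-0.4,-126,0,0.2],
    [0.6,-0.4,-126,0,1],
    [0.6,-0.4,-126,0,1],
    [0.6,-0.4,-126,0,1],
    [0.6,-0.4,-126,0,1]
  ]
}}

```text
t: 11.22
ee_pos: [594.9, -1.3, 95.1]
orientation: [-0.54, 1.523, 0.528]
ft_force: [1.2, -4.2, -1.0]
width: 37.6
```

```bash
python3 look.py 6 side
```

```text
11.225 [594.9  -1.3  95.1] yyaw 2.252 F [ 1.2  -4.16 -0.97] M [-0.497 -0.273 -0.054] w 37.6 q [-0.02  0.55  1.76 -0.02  0.84 -2.25]
```

View pics/side_6_c.png

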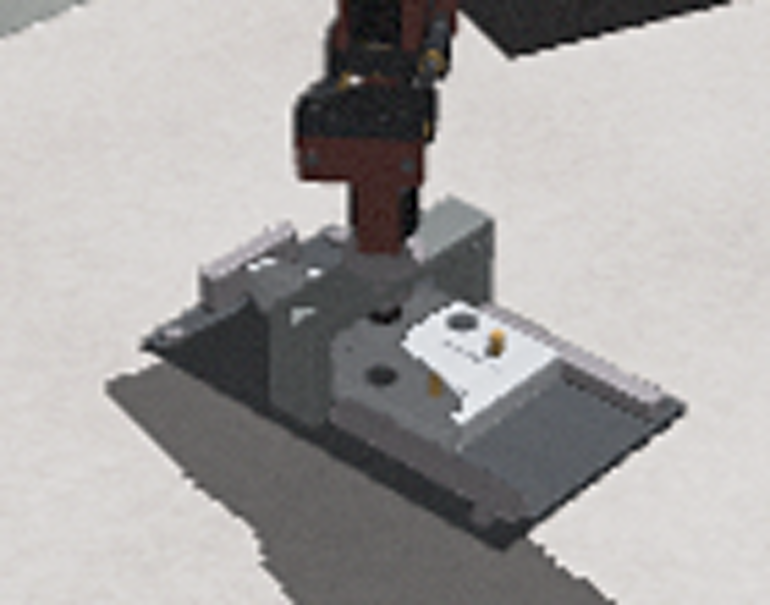

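{"method": "move_arm", "body": {
  "rows": [
    [0,0,0,-0.12,1],
    [0,0,0,-0.24,1],
    [0,0,0,-0.36,1],
    [0,0,0,-0.48,1],
    [0,0,0,-0.6,1]
  ]
}}

```text
t: 11.9
ee_pos: [594.9, -1.1, 95.1]
orientation: [-0.062, 1.59, 0.06]
ft_force: [-0.3, -0.2, 1.1]
width: 37.6
```

```bash
python3 look.py 7
```

```text
11.9 [594.9  -1.1  95.1] yyaw 1.648 F [-0.28 -0.22  1.11] M [ 0.118 -0.191  0.147] w 37.6 q [-0.02  0.56  1.76 -0.    0.85 -1.67]
```

{"method": "move_arm", "body": {
  "rows": [
    [0,0,0,-0.1,1],
    [0,0,0,-0.2,1]
  ]
}}

```text
t: 12.15
ee_pos: [594.9, -0.9, 95.2]
orientation: [0.1, 1.589, -0.098]
ft_force: [0.1, -0.8, 0.9]
width: 37.6
```

```bash
python3 look.py 8 side
```

```text
12.15 [594.9  -0.9  95.2] yyaw 1.445 F [ 0.09 -0.77  0.89] M [-0.02  -0.228  0.175] w 37.6 q [-0.02  0.56  1.76  0.    0.85 -1.47]
```

View pics/side_8_c.png

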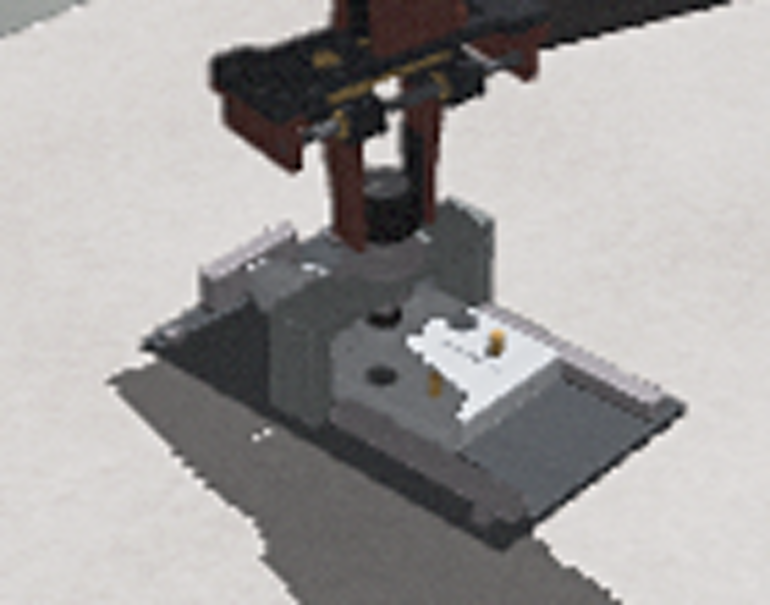

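{"method": "move_arm", "body": {
  "rows": [
    [0,0,0,-0.1,1],
    [0,0,0,-0.2,1]
  ]
}}

```text
t: 12.45
ee_pos: [594.9, -0.8, 95.1]
orientation: [0.263, 1.575, -0.258]
ft_force: [0.9, -0.5, -0.6]
width: 37.4
```

```bash
python3 look.py 9
```

```text
12.45 [594.9  -0.8  95.1] yyaw 1.239 F [ 0.88 -0.47 -0.56] M [ 0.007 -0.289  0.294] w 37.4 q [-0.02  0.56  1.76  0.01  0.84 -1.27]
```

{"method": "move_arm", "body": {
  "rows": [
    [0,0,0,-0.1,1],
    [0,0,0,-0.2,1]
  ]
}}

```text
t: 12.7
ee_pos: [595.0, -0.8, 95.1]
orientation: [0.423, 1.55, -0.414]
ft_force: [0.6, -0.3, 0.5]
width: 37.8
```

```bash
python3 look.py 10
```

```text
12.7 [595.   -0.8  95.1] yyaw 1.038 F [ 0.65 -0.28  0.53] M [-0.017 -0.3    0.348] w 37.8 q [-0.03  0.56  1.76  0.01  0.84 -1.07]
```

{"method": "move_arm", "body": {
  "rows": [
    [0,0,0,-0.1,1],
    [0,0,0,-0.2,1]
  ]
}}

```text
t: 12.95
ee_pos: [595.1, -0.7, 95.2]
orientation: [0.581, 1.512, -0.569]
ft_force: [0.6, -0.2, 0.0]
width: 37.4
```

```bash
python3 look.py 11
```

```text
12.95 [595.1  -0.7  95.2] yyaw 0.837 F [ 0.62 -0.2   0.04] M [-0.063 -0.289  0.313] w 37.4 q [-0.03  0.55  1.76  0.02  0.84 -0.88]
```

```bash
python3 look.py 12 side wrist scene;python3 -c "
import cv2
a=cv2.imread('pics/scene_12.png')[200:270,210:300];cv2.imwrite('pics/scene_12c.png',cv2.convertScaleAbs(cv2.resize(a,None,fx=7,fy=7,interpolation=cv2.INTER_CUBIC),alpha=1.5))"
```

```text
12.95 [595.1  -0.7  95.2] yyaw 0.837 F [ 0.62 -0.2   0.04] M [-0.063 -0.289  0.313] w 37.4 q [-0.03  0.55  1.76  0.02  0.84 -0.88]
```

View pics/side_12_c.png

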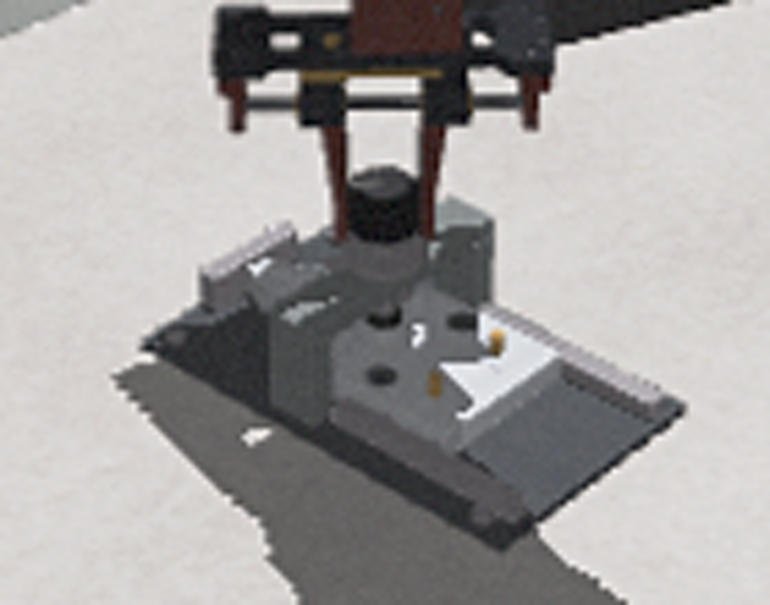

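View pics/scene_12c.png

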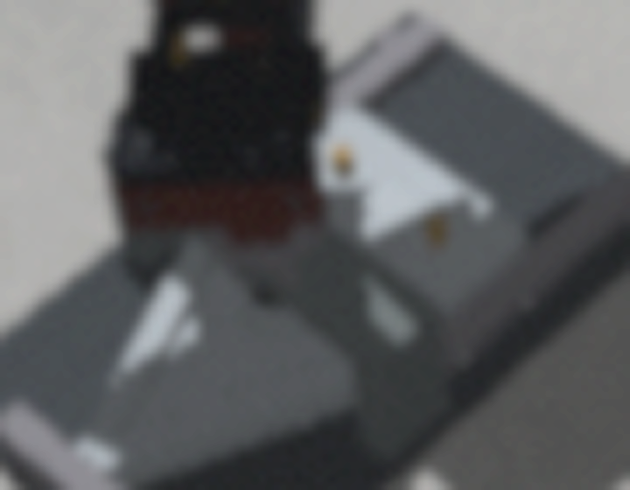

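View pics/wrist_12.png

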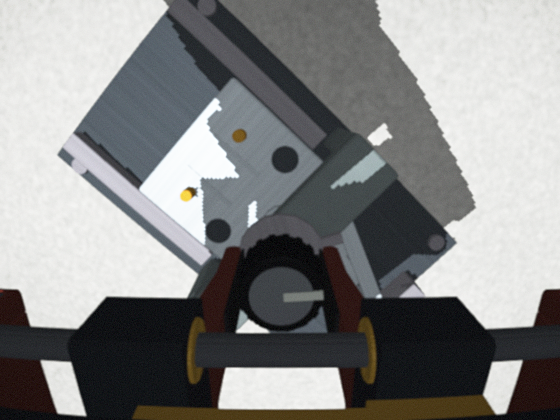

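{"method": "move_arm", "body": {
  "rows": [
    [0,0,0,-0.08,1],
    [0,0,0,-0.15,1]
  ]
}}

```text
t: 13.35
ee_pos: [595.2, -0.7, 95.2]
orientation: [0.695, 1.478, -0.681]
ft_force: [1.2, -0.1, 0.4]
width: 37.5
```

```bash
python3 look.py 13
```

```text
13.35 [595.2  -0.7  95.2] yyaw 0.692 F [ 1.16 -0.08  0.41] M [-0.149 -0.399  0.109] w 37.5 q [-0.03  0.55  1.76  0.02  0.84 -0.73]
```

{"method": "move_arm", "body": {
  "rows": [
    [0,0,0,-0.08,1],
    [0,0,0,-0.15,1]
  ]
}}

```text
t: 13.6
ee_pos: [595.2, -0.7, 95.2]
orientation: [0.811, 1.436, -0.794]
ft_force: [1.2, -1.5, -0.4]
width: 37.3
```

```bash
python3 look.py 14 wrist
```

```text
13.6 [595.2  -0.7  95.2] yyaw 0.543 F [ 1.19 -1.49 -0.43] M [-0.062 -0.323  0.3  ] w 37.3 q [-0.03  0.55  1.77  0.02  0.83 -0.59]
```

View pics/wrist_14.png

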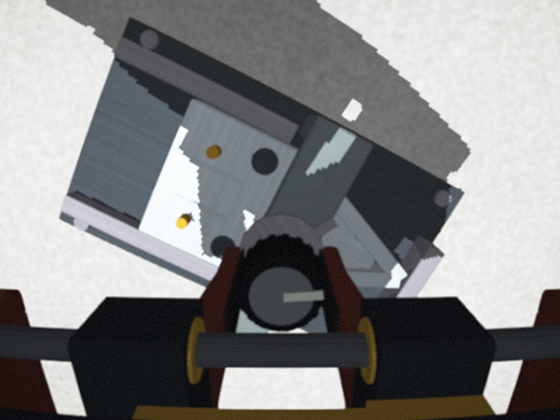

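Run:
```python
from h import *
d=np.load("pics/wrist_14.npz");V=wview(d["pos"],d["rv"])
def pt(z,px): return least_squares(lambda t:proj("wrist",[t[0],t[1],z],V)[0]-px,[595,0]).x
c=np.array([594.9,-.7])
print("axis top px",proj("wrist",[*c,124],V),"axis collar px",proj("wrist",[*c,81],V))
a=pt(126,(285,298));b=pt(126,(323,295));pa=np.arctan2(*(b-a)[::-1])
for q in((330,224),(327,230)):
    t=pt(81,q);e=t-c;print(e,np.hypot(*e),"tab az",np.arctan2(e[1],e[0]),"pointer az",pa)
cv2.imwrite("pics/w14c.png",cv2.resize(cv2.imread("pics/wrist_14.png")[195:340,200:380],None,fx=4.3,fy=4.1,interpolation=cv2.INTER_CUBIC))
```

```text
axis top px [[277.61295701 295.47235299]] axis collar px [[278.33196237 255.70937182]]
[14.18431664 29.88008565] 33.075887845703804 tab az 1.1275862374177332 pointer az 0.6289101393858761
[14.66487757 26.22066676] 30.043002505624575 tab az 1.0608509668313697 pointer az 0.6289101393858761
```

View pics/w14c.png

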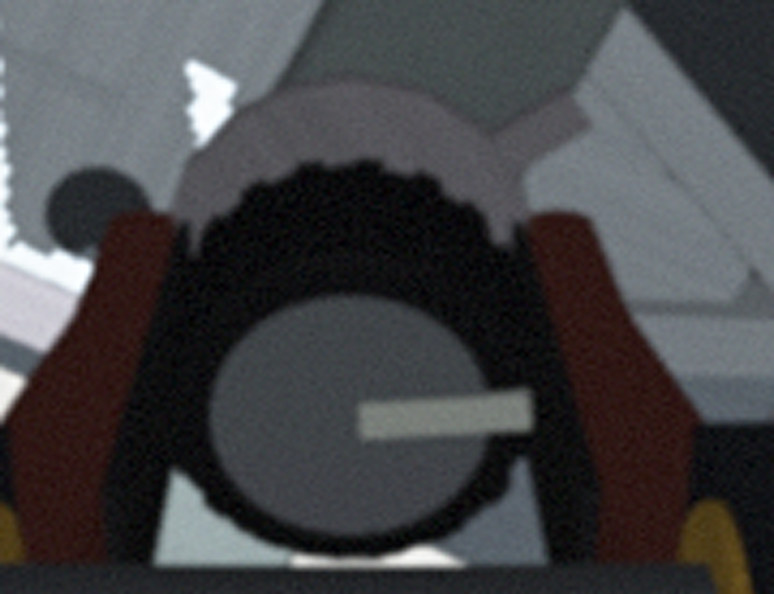

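{"method": "move_arm", "body": {
  "rows": [
    [0,0,0,-0.08,1],
    [0,0,0,-0.16,1]
  ]
}}

```text
t: 13.9
ee_pos: [595.3, -0.6, 95.1]
orientation: [0.935, 1.382, -0.916]
ft_force: [0.9, -1.0, -0.3]
width: 37.3
```

```bash
python3 look.py 15 wrist; python3 -c "
import cv2
cv2.imwrite('pics/w15c.png',cv2.resize(cv2.imread('pics/wrist_15.png')[195:340,200:380],None,fx=4.1,fy=4.1,interpolation=cv2.INTER_CUBIC))"
```

```text
13.9 [595.3  -0.6  95.1] yyaw 0.382 F [ 0.9  -1.   -0.26] M [-0.082 -0.352  0.289] w 37.3 q [-0.03  0.55  1.77  0.02  0.83 -0.43]
```

View pics/w15c.png

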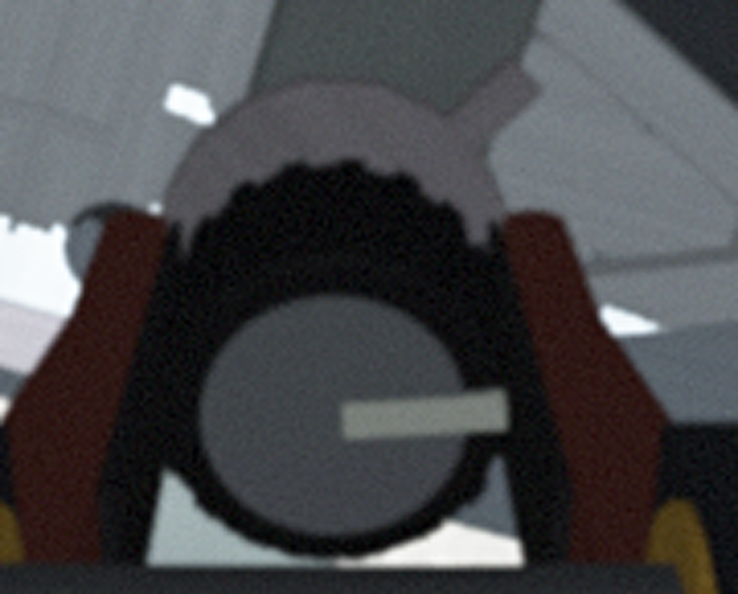

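{"method": "move_arm", "body": {
  "rows": [
    [0,0,0,-0.08,1],
    [0,0,0,-0.14,1],
    [0,0,0,-0.14,1]
  ]
}}

```text
t: 14.32
ee_pos: [595.3, -0.6, 95.1]
orientation: [1.042, 1.329, -1.021]
ft_force: [0.9, -1.6, -0.2]
width: 37.6
```

```bash
python3 look.py 16
```

```text
14.325 [595.3  -0.6  95.1] yyaw 0.242 F [ 0.91 -1.56 -0.22] M [-0.162 -0.374  0.047] w 37.6 q [-0.03  0.55  1.77  0.03  0.82 -0.29]
```

{"method": "move_arm", "body": {
  "rows": [
    [0,0,0,0,0.2],
    [0,0,0,0,0],
    [0,0,0,0,-0.5],
    [0,0,0,0,-1],
    [0,0,0,0,-1],
    [0,0,0,0,-1],
    [0,0,20,0,-1],
    [0,0,60,0,-1],
    [0,0,100,0,-1],
    [0,0,130,0,-1],
    [0,0,130,0,-1]
  ]
}}

```text
t: 15.7
ee_pos: [597.2, -0.7, 229.1]
orientation: [1.045, 1.324, -1.017]
ft_force: [-0.2, -0.6, -0.1]
width: 88.0
```

```bash
python3 look.py 17 wrist side scene; python3 -c "
import cv2
cv2.imwrite('pics/w17c.png',cv2.resize(cv2.imread('pics/wrist_17.png')[150:270,200:360],None,fx=4.8,fy=4.8,interpolation=cv2.INTER_CUBIC))
a=cv2.imread('pics/scene_17.png')[190:300,180:330];cv2.imwrite('pics/scene_17c.png',cv2.convertScaleAbs(cv2.resize(a,None,fx=5.3,fy=5.3,interpolation=cv2.INTER_CUBIC),alpha=1.5))"
```

```text
15.7 [597.2  -0.7 229.1] yyaw 0.242 F [-0.21 -0.59 -0.06] M [-0.038 -0.117  0.002] w 88.0 q [-0.03  0.37  1.69  0.02  1.08 -0.28]
```

View pics/w17c.png

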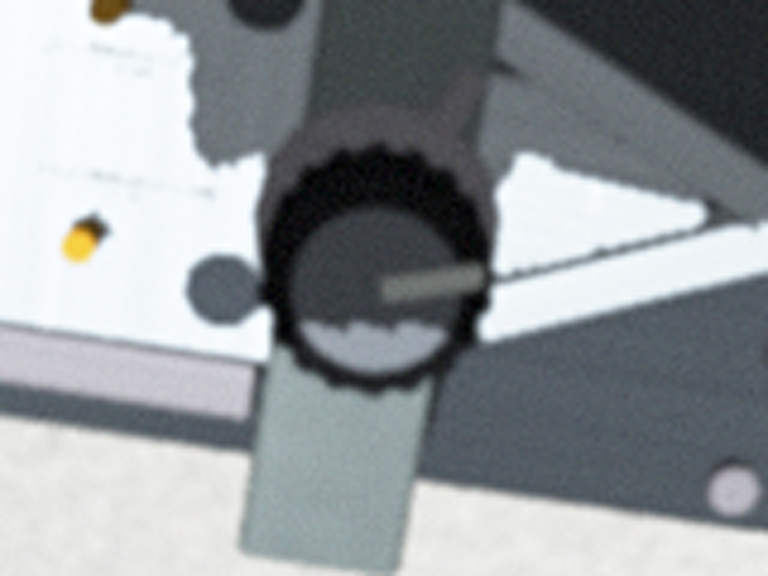

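View pics/side_17_c.png

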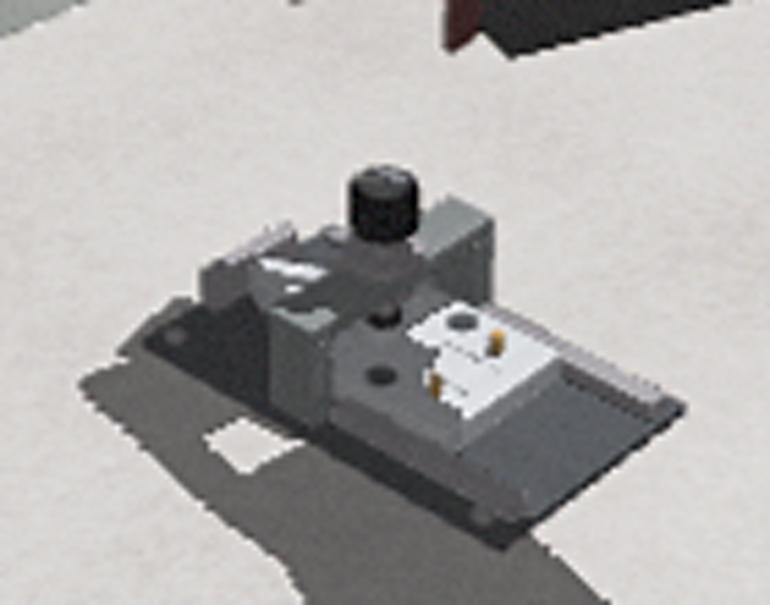

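View pics/scene_17c.png

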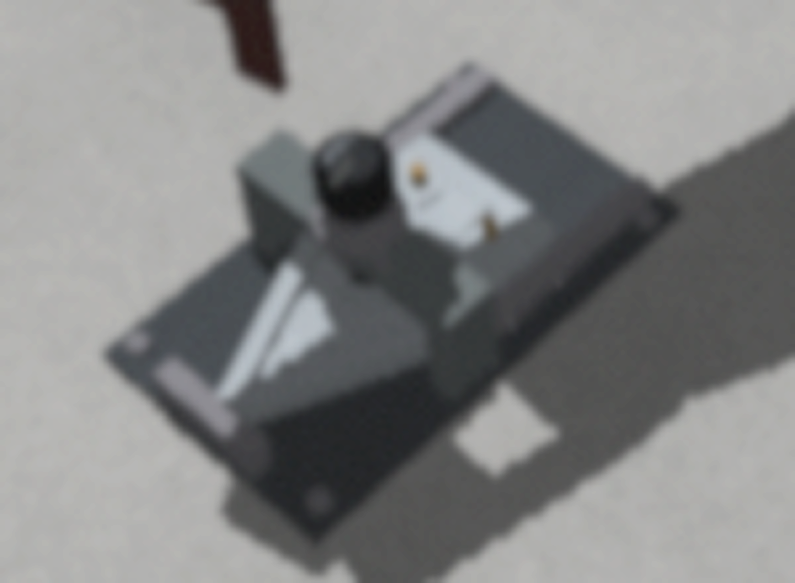

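```bash
python3 -c "
from workcell import ctrl
print(ctrl.close_job())"
```

```text
the job is handed in; nothing more can be done
None
```

I pushed the soleplate home, clamped it, released the knob and handed the job in at about 16 s of the 61 s allowed. No verdict came back.

- **Pushing:** I pushed the tail with shut fingers until it stalled against the end stop. At the stop the wrist read about 14 N along the push, with no further movement when I pushed a little harder. The scene picture shows the nose touching the stop, and it looks unchanged after clamping.
- **Clamping:** I gripped the knob and turned it clockwise about 2.0 rad. The torque rose to about 0.35 N m and dropped at the first click, then rose and dropped again at the second. I stopped there.
- **Letting go:** The last wrist picture puts the slip at about 0.75 to 0.8 rad, inside the 0.35 to 1.4 window. The knob had sprung back by about 0.15 rad. The gripper was open about 100 mm above the knob, with forces near zero.

**Not checked:**
- I could not measure the foot force. That it presses hard enough is inferred from the clutch slipping and from the foot sitting on the boss in the picture.
- I did not re-measure the screwdriver, meter and jar. The arm did not go near them.

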